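Find the lid that rocks and press it home

TASK

One of the four identical tin lids in the foam tray is not on properly. Press the lids with a fingertip near their edges until you find the one that rocks, then press that lid in the middle until it is fully home. Do not lift any lid or shift it off its tin, and leave the other things lying where they are.

Things in the scene. Friction and masses are not known exactly. Their poses are not given: they have to be found in the camera images.
- tray: Low black tool tray, 245 (x) x 315 (y) mm, 42 mm high, foam top at 38 mm; fixed. Origin under its centre, on the table. Four tins in the foam, 115 mm apart in a square. Which lid is loose changes and cannot be seen: the tins stand unequally deep, so all lids start level, tops 54 mm above the table. Tools lie in the strip along its +y side.
- lid1: Tin lid at the tray's place nearer the robot, left: tray frame (-57.5, 22.5) mm. Origin at the centre of its top, z up. The four lids are identical: bare aluminium, round, flat top 92 mm across, 40 g, skirt 12 mm deep. They push onto a post (radius about 10 mm) in the middle of the tin and, when home, rest on its rim (radius 41 mm).
- lid2: Tin lid at the tray's place nearer the robot, right: tray frame (-57.5, -92.5) mm. Origin at the centre of its top, z up. Identical to lid1. A lid that is home is firm: pressed anywhere within 36 mm of its centre it does not give.
- lid3: Tin lid at the tray's place farther from the robot, left: tray frame (57.5, 22.5) mm. Origin at the centre of its top, z up. Identical to lid1. The one loose lid stands on its post, 3 mm above the rim: pressed 30 to 36 mm off centre it tips at under 1 N and sinks there 2 to 3 mm (tilt about 0.09 rad); let go, it falls back level.
- lid4: Tin lid at the tray's place farther from the robot, right: tray frame (57.5, -92.5) mm. Origin at the centre of its top, z up. Identical to lid1. Pressed in the middle, the loose lid goes 3 mm straight down against about 12 N of friction, then stops hard on the rim and stays.
- seat_clamp: Bystander: chrome seat clamp ring, 39 mm across, 14 mm high, standing on the foam in the middle between the four lids (top below the lids' tops). Origin at the centre of its underside.
- tire_levers: Bystander: stack of three white plastic tire levers, 112 x 17 x 18 mm, lying on the foam in the side strip. Origin at the centre of its underside.
- spoke_key: Bystander: round steel spoke key, 38 mm across, 9 mm high, on the foam in the side strip. Origin at the centre of its underside.
- headlamp: Bystander: green plastic bicycle headlamp, 75 x 44 x 48 mm high, on the table close to the tray's right (-y) side. Origin at the centre of its underside.
- bolt_dish: Bystander: glass dish of bolts, 104 mm across, 32 mm high, on the table close to the tray's left (+y) side. Origin at the centre of its underside.
- multitool: Bystander: folding multi-tool, 84 x 28 x 22 mm, on the table close to the tray's right (-y) side, beyond the headlamp. Origin at the centre of its underside.
There are look-alikes about, which are no part of the job. Leave any green look-alike of the lid4 alone.

How it is judged (in metres and radians):
On the way, in this order (a step that is already met when the one before it is completed fails the run):
1. pressed near its edge, the loose lid rocks (any lid tilted by more than 0.04 rad) (angle between any of lid1, lid2, lid3, lid4's own z axis and vertical above 0.04 rad), for 0.1 s.
2. that lid is pressed home (a lid's centre at least 2.3 mm below where it started, and level) (z of any of lid1, lid2, lid3, lid4 in the frame of tray below 0.0522 m and angle between each of lid1, lid2, lid3, lid4's own z axis and vertical below 0.025 rad), for 0.2 s.
At the end, for the whole second after the job is handed in: The loose lid is home on its tin: its centre at least 2.3 mm lower than at the start (full travel 3 mm); all four lids lie level within 0.025 rad, within 6 mm of where they started, at rest (all of step 2 and distance of each of lid1, lid2, lid3, lid4 from where it was at the start of the episode below 0.006 m and linear speed of each of lid1, lid2, lid3, lid4 below 0.01 m/s); the robot touches nothing.
It fails at once if a lid is lifted, carried or pushed off its tin (moved by more than 8 mm) (distance of any of lid1, lid2, lid3, lid4 from where it was at the start of the episode above 0.008 m).
It fails at once if a bystander is shifted by more than 15 mm (distance of any of headlamp, spoke_key, tire_levers, seat_clamp, bolt_dish, multitool from where it was at the start of the episode above 0.015 m).
It also fails if it takes over 58 s, if anything falls off the work surface, if the arm or the gripper's body presses on something with over 40 N, if the wrist force passes 120 N, or if a joint passes its speed limit or range.

ROBOT

A 6-joint arm with a two-finger parallel gripper is mounted at the origin on the work surface. World frame = base frame: x ahead of the robot, y to its left, z up, the work surface at z = 0. Lengths are in m, angles in degrees, forces in N, time in s.
With the tool pointing down it reaches from about 0.4 to 0.825 m from the base axis. Payload 7 kg.
Tool frame: the origin (TCP) lies on the centre line of the jaws, within the pads' length; the fingertips stand 22 mm ahead of it and the grasp point (between the pads) lies 3 mm ahead of it; z points along the fingers, y is the line along which they close (so a half turn about z gives the same grasp; the last joint's range is limited). The gripper opens to 88 mm and grips with 3 to 60 N. Pads are 19 mm wide; open, the fingers measure 130 mm over their backs; the gripper's body (78 mm by 193 mm) begins 47 mm behind the grasp point.
Start: joints at [-46.862, 20.546, 0.682, 0, -70.136, -16.507], TCP at [0.303, -0.603, 0.249] pointing down, gripper open.
Joint ranges: [-176.03, 176.03], [-82.01, 121.73], [-58.28, 71.71], [-173.87, 95.51], [-174.79, -0.11], [-173.66, 173.66]. Speed limits (degrees/s): [136.94, 136.94, 172.46, 180, 180, 180].

INTERFACE

Orientations are given as [roll, pitch, yaw] about the fixed x, y, z axes, in that order (R = Rz(yaw) Ry(pitch) Rx(roll)).
In Python, from plant import get_state, cams, r gives the robot as it stands.
- The arm moves only by the tool apply_moves, never from a script. Its argument "targets" is a list of rows, each an object with "dp": the shift along the world's x, y, z in m, a list of three; "yaw": the turn about the world's z in degrees. In form: [{"dp": [x, y, z], "yaw": yaw}, ...]. A call has 1 to 20 rows; each row is the pose to reach, as a shift and turn from the pose commanded when the call began; what a row does not reach only later rows make up. A row lasts 1/12 s, in which the tool goes at most 41.7 mm and 7.16 degrees, less where a joint would pass 70% of its speed; a pose out of reach is approached as far as the arm can. A call with a gripper value outside its range is refused whole. "grip" is the gripper command: -1 is fully open, 1 is shut, values between are in proportion, set as the call begins (left out, the last holds). The fingers move at their own pace and stop on an object; "squeeze" is the grip in N (left out, the last holds). Time passes only in rows, so rows that repeat a pose let the fingers close. It gives the time, the measured TCP pose, the force, the opening and the grip force at its end, in the units of the state.
- get_state(): the state, without advancing time (a new reading comes with each control period).
- cams.capture(name): name is "scene" or "top" or "wrist"; returns a dict with "image" (480x640x3 uint8, red, green, blue), "range_z" (480x640 float32, m along the optical axis (not along the pixel's ray), 0 where there is no reading), "fx", "fy", "cx", "cy" (pixels), "k1" (the pictures are not rectified: a ray, as slopes to the right and down, at radius r is drawn at 1 + k1 r^2 times it, then the intrinsics apply), "R" (3x3) and "t" (3): a world point X has camera coordinates R X + t; the wrist camera has in their place "T_tool_cam" (4x4, takes a point from camera to tool coordinates, whose origin is the TCP and whose axes are the flange's). Camera axes: x right, y down, z forward; pixel columns grow to the right and rows downward; lengths in m; the calibration is good to about 2 mm. A picture is of the moment at which its call begins: read the wrist's pose just before it.
- r.close_job(): hands the job in; it is judged then, once.
The state is a dict: "time_s": time; "joints": joint angles; "qd": joint speeds; "joint_torque": joint torques, N m; "tcp_pos": TCP position; "eef_rot": TCP orientation; "contact_force": force on the tool from outside, world axes, zero at the start; "moment": the same for the moment, N m; "gripper_width": finger opening in m; "gripper_force": force on a finger pad.
Only numpy, scipy, OpenCV 4.12 (cv2) and the standard library are available. Lean on these libraries where they do the work, as an engineer would, in place of code of your own. Each camera call takes 0.05 s, during which the arm holds its last target. There are 200 camera calls.

## Working session

There is one attempt and no reset: what is moved stays moved. The work goes in short steps, Python scripts to look and compute and a tool call to move; the robot and the scene stay as the last step left them, time stands still between calls to the robot, and variables do not carry over. Pictures are saved under pics/ and viewed, at most 10 in all, crops included, and the job is handed in when it is done.

Besides the shell and the picture viewer there is one more tool, called after "Request:" as a command line: name --argument value ..., lists and objects as JSON in quotes. apply_moves: Moves the arm, as the interface text tells. Its arguments: {"type":"object","properties":{"targets":{"type":"array","items":{"type":"object","properties":{"dp":{"type":"array","items":{"type":"number"}},"yaw":{"type":"number"}}}},"grip":{"type":"number"},"squeeze":{"type":"number"}},"required":["targets"]}

```bash
mkdir -p pics; cat > h.py <<'E'
import numpy as np,cv2
from plant import get_state,cams,r
def cap(n,f):
    c=cams.capture(n); cv2.imwrite(f'pics/{f}.png',c['image'][:,:,::-1]); np.savez(f'{f}.npz',**{k:v for k,v in c.items() if v is not None}); return c
def ray(c,u,v):
    d=np.array([(u-c['cx'])/c['fx'],(v-c['cy'])/c['fy']]); s=d.copy()
    for _ in range(20): s=d/(1+c['k1']*(s@s))
    return np.array([s[0],s[1],1.])
def onplane(c,u,v,z):
    R,t=c['R'],c['t']; o=-R.T@t; d=R.T@ray(c,u,v); return o+d*(z-o[2])/d[2]
E
python3 - <<'E'
from h import *
print(get_state())
for n in('top','scene'):
    c=cap(n,n); print(c['fx'],c['k1'],-c['R'].T@c['t'])
E
```

```text
{'time_s': 0.0, 'joints': array([-4.68642391e+01,  2.05923888e+01,  6.34403486e-01, -2.11801860e-02,
       -7.01358053e+01, -1.65057506e+01]), 'qd': array([-0.02983917,  0.03487296, -0.06819222,  0.11256668, -0.08030238,
       -0.02972289]), 'joint_torque': array([ 1.22973674e-03, -5.82723927e+01,  2.93067133e+01,  6.99730128e+00,
        6.97033349e-03, -1.65691481e-04]), 'tcp_pos': array([ 0.30232474, -0.60300664,  0.24761334]), 'eef_rot': array([ 1.79904417e+02, -7.55955872e-03, -1.53377197e+02]), 'contact_force': array([ 0.11851068, -0.85639978, -0.9931481 ]), 'moment': array([-0.05176925,  0.02930955, -0.0015134 ]), 'gripper_force': 0.0, 'gripper_width': 0.08746431251556454}
600.2480343036132 0.06500305586614077 [ 0.41140577 -0.00341142  1.26248678]
456.87408927521767 -0.06251114979347851 [ 1.4226469  -0.11577747  0.77688232]
```

View pics/top.png

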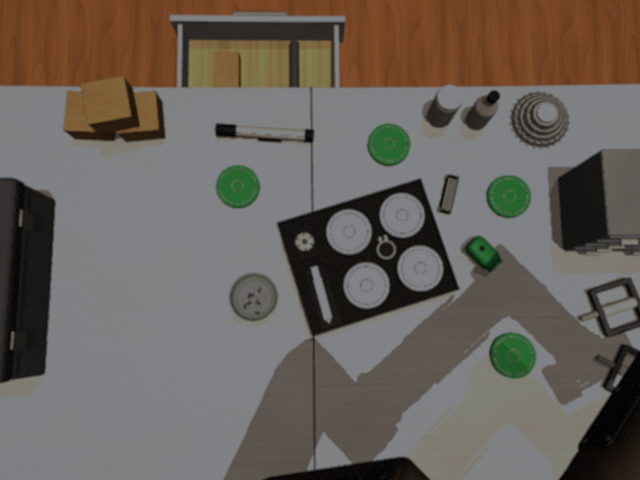

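View pics/scene.png

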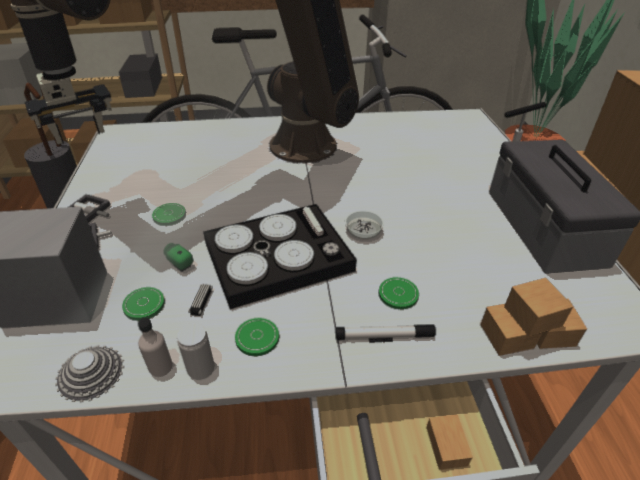

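The top view shows the four bare lids: lid3 (349,232), lid4 (402,215), lid1 (366,285) and lid2 (420,268). The green look-alikes are at (237,186), (388,144), (509,196) and (513,355), all outside the tray, so I will leave them alone. The white and aluminium discs inside the black tray are the targets.

```bash
python3 - <<'E'
from h import *
P={}
for n,seeds in(('top',dict(l1=(366,285),l2=(420,268),l3=(349,232),l4=(402,215))),('scene',dict(l1=(278,227),l2=(234,238),l3=(294,255),l4=(247,268)))):
    c=np.load(n+'.npz'); im=c['image']; g=cv2.cvtColor(im,cv2.COLOR_RGB2GRAY)
    for k,(u,v) in seeds.items():
        m=np.zeros_like(g); rad=28 if n=='top' else 22
        cv2.ellipse(m,(u,v),(rad,rad if n=='top' else 18),0,0,360,255,-1)
        b=((g>105)&(m>0)).astype(np.uint8)
        nn,lab,st,ce=cv2.connectedComponentsWithStats(b); i=1+np.argmax(st[1:,4])
        ct=max(cv2.findContours((lab==i).astype(np.uint8),0,1)[0],key=len)
        e=cv2.fitEllipse(cv2.convexHull(ct)); p=onplane(c,*e[0],.054)
        print(n,k,np.round(e[0],1),np.round(e[1],1),np.round(p,4))
        P[n,k]=p[:2]
for n in('top','scene'):
    x=(P[n,'l3']+P[n,'l4']-P[n,'l1']-P[n,'l2'])/2; y=(P[n,'l1']+P[n,'l3']-P[n,'l2']-P[n,'l4'])/2
    print(n,np.hypot(*x),np.hypot(*y),np.degrees(np.arctan2(x[1],x[0])),np.degrees(np.arctan2(-y[0],y[1])),'mid',sum(P[n,f'l{i}'] for i in range(1,5))/4)
im=np.load('top.npz')['image'][170:345,265:470,::-1]
cv2.imwrite('pics/crop.png',cv2.resize(im,None,fx=3,fy=3))
E
```

```text
top l1 [366.1 285. ] [44.3 44.8] [ 0.5053 -0.1098  0.054 ]
top l2 [419.9 267.9] [43.7 44.7] [ 0.5389 -0.2197  0.054 ]
top l3 [348.5 231.4] [43.4 43.9] [ 0.6153 -0.0762  0.054 ]
top l4 [401.7 214.8] [42.8 43.8] [ 0.6489 -0.1863  0.054 ]
scene l1 [276.9 222.7] [28.6 37.9] [ 0.4961 -0.1096  0.054 ]
scene l2 [233.3 236.6] [23.8 38. ] [ 0.5406 -0.2193  0.054 ]
scene l3 [293.5 253.3] [26.5 39.1] [ 0.6174 -0.0758  0.054 ]
scene l4 [246.7 266.3] [28.  40.8] [ 0.6508 -0.1858  0.054 ]
top 0.11498663490311602 0.11499840695623835 16.952867396922265 16.96151377438499 mid [ 0.57709826 -0.14801822]
scene 0.12049798971732852 0.1165370256051853 16.216128133064036 19.520913410241587 mid [ 0.5762373  -0.14760816]
```

View pics/crop.png

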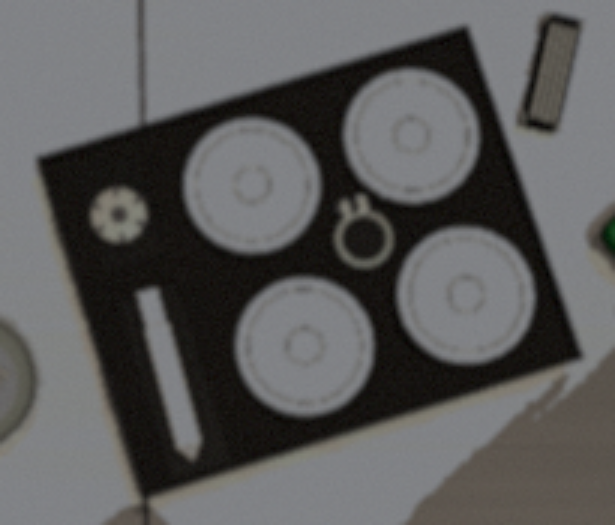

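The top fit is consistent: 115 mm spacing and a tray yaw of 17°. The crop confirms four aluminium lids at crop (253,185), (411,135), (305,346) and (466,295), with the clamp at (363,237). I'll close the fingers, line up with the tray and go above lid2's near edge.

Request:
apply_moves --targets '[{"dp":[0.008,0.015,0],"yaw":-1},{"dp":[0.024,0.043,0],"yaw":-2},{"dp":[0.04,0.072,0],"yaw":-3},{"dp":[0.056,0.1,0],"yaw":-4},{"dp":[0.072,0.13,0],"yaw":-5},{"dp":[0.088,0.159,0],"yaw":-6},{"dp":[0.104,0.188,0],"yaw":-7},{"dp":[0.12,0.217,0],"yaw":-8},{"dp":[0.136,0.246,0],"yaw":-9},{"dp":[0.152,0.275,0],"yaw":-9.7},{"dp":[0.168,0.303,-0.02],"yaw":-9.7},{"dp":[0.184,0.332,-0.04],"yaw":-9.7},{"dp":[0.196,0.353,-0.06],"yaw":-9.7},{"dp":[0.204,0.368,-0.08],"yaw":-9.7},{"dp":[0.208,0.375,-0.1],"yaw":-9.7},{"dp":[0.208,0.375,-0.12],"yaw":-9.7},{"dp":[0.208,0.375,-0.13],"yaw":-9.7},{"dp":[0.208,0.375,-0.135],"yaw":-9.7},{"dp":[0.208,0.375,-0.135],"yaw":-9.7},{"dp":[0.208,0.375,-0.135],"yaw":-9.7}]' --grip 1 --squeeze 10

```text
time_s: 1.77
tcp_pos: [0.5107, -0.2289, 0.1142]
eef_rot: [-180.0, 0.0, -163.1]
contact_force: [0.7, -0.5, 0.1]
gripper_width: 0.0001
gripper_force: 0.0
```

```bash
python3 - <<'E'
from h import *
s=get_state(); print(s['tcp_pos'],s['contact_force']); c=cap('wrist','w1'); cap('scene','s1'); print(c['T_tool_cam'].round(3))
im=cv2.imread('pics/s1.png')[130:330,150:400]; cv2.imwrite('pics/both.png',np.hstack([cv2.resize(cv2.imread('pics/w1.png'),(400,300)),cv2.resize(im,(375,300))]))
E
```

```text
[ 0.510747   -0.22887772  0.11415844] [ 0.70318271 -0.45512173  0.0651192 ]
[[-0.    -0.954 -0.298  0.081]
 [ 1.    -0.001  0.001 -0.   ]
 [-0.001 -0.298  0.954 -0.136]
 [ 0.     0.     0.     1.   ]]
```

View pics/both.png

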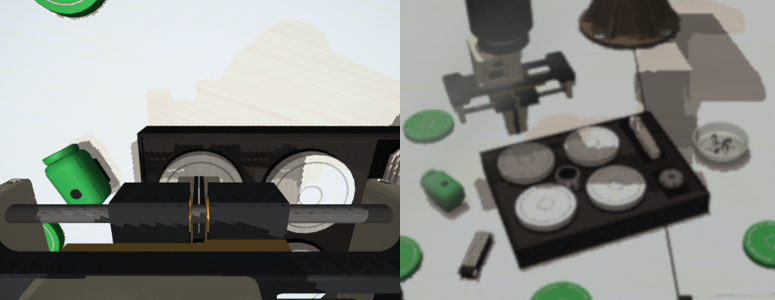

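The fingers are shut over lid2's near edge: tips at about (200,235) in the wrist half, above the lid in the scene half. The way is clear, so I'll descend slowly.

Request:
apply_moves --targets '[{"dp":[0,0,-0.01]},{"dp":[0,0,-0.02]},{"dp":[0,0,-0.028]},{"dp":[0,0,-0.034]},{"dp":[0,0,-0.036]},{"dp":[0,0,-0.0365]},{"dp":[0,0,-0.037]},{"dp":[0,0,-0.0375]},{"dp":[0,0,-0.038]},{"dp":[0,0,-0.038]},{"dp":[0,0,-0.038]},{"dp":[0,0,-0.038]}]'

```text
$.targets[0]: bad value
```

Request:
apply_moves --targets '[{"dp":[0,0,-0.0003]},{"dp":[0,0,-0.0006]},{"dp":[0,0,-0.001]},{"dp":[0,0,-0.001]},{"dp":[0,0,-0.001]}]'

```text
$.targets[0]: bad value
```

Yaw is required in every row.

Request:
apply_moves --targets '[{"dp":[0,0,-0.01],"yaw":0},{"dp":[0,0,-0.02],"yaw":0},{"dp":[0,0,-0.028],"yaw":0},{"dp":[0,0,-0.034],"yaw":0},{"dp":[0,0,-0.036],"yaw":0},{"dp":[0,0,-0.0365],"yaw":0},{"dp":[0,0,-0.037],"yaw":0},{"dp":[0,0,-0.0375],"yaw":0},{"dp":[0,0,-0.038],"yaw":0},{"dp":[0,0,-0.038],"yaw":0},{"dp":[0,0,-0.038],"yaw":0},{"dp":[0,0,-0.038],"yaw":0}]'

```text
time_s: 2.87
tcp_pos: [0.5107, -0.2284, 0.0758]
eef_rot: [-180.0, 0.0, -163.1]
contact_force: [-0.2, -0.5, 0.2]
gripper_width: 0.0005
gripper_force: 0.2
```

Request:
apply_moves --targets '[{"dp":[0,0,-0.0003],"yaw":0},{"dp":[0,0,-0.0006],"yaw":0},{"dp":[0,0,-0.001],"yaw":0},{"dp":[0,0,-0.001],"yaw":0},{"dp":[0,0,-0.001],"yaw":0}]'

```text
time_s: 3.28
tcp_pos: [0.5107, -0.2285, 0.0749]
eef_rot: [-180.0, 0.0, -163.1]
contact_force: [-0.2, 0.4, 4.8]
gripper_width: 0.0003
gripper_force: 2.2
```

Request:
apply_moves --targets '[{"dp":[0,0,-0.0005],"yaw":0},{"dp":[0,0,-0.0005],"yaw":0},{"dp":[0,0,-0.0005],"yaw":0}]'

```text
time_s: 3.53
tcp_pos: [0.5108, -0.2285, 0.0747]
eef_rot: [-180.0, 0.0, -163.1]
contact_force: [-2.5, 0.4, 6.7]
gripper_width: 0.0004
gripper_force: 3.9
```

Lid2 is firm. Next is lid1's near edge.

Request:
apply_moves --targets '[{"dp":[0,0,0.005],"yaw":0},{"dp":[0,0,0.02],"yaw":0},{"dp":[-0.006,0.02,0.025],"yaw":0},{"dp":[-0.012,0.04,0.025],"yaw":0},{"dp":[-0.018,0.06,0.025],"yaw":0},{"dp":[-0.025,0.08,0.025],"yaw":0},{"dp":[-0.031,0.1,0.025],"yaw":0},{"dp":[-0.034,0.11,0.02],"yaw":0},{"dp":[-0.034,0.11,0.01],"yaw":0},{"dp":[-0.034,0.11,0.004],"yaw":0},{"dp":[-0.034,0.11,0.002],"yaw":0},{"dp":[-0.034,0.11,0.0015],"yaw":0},{"dp":[-0.034,0.11,0.001],"yaw":0},{"dp":[-0.034,0.11,0.0005],"yaw":0},{"dp":[-0.034,0.11,0],"yaw":0},{"dp":[-0.034,0.11,0],"yaw":0},{"dp":[-0.034,0.11,0],"yaw":0}]'

```text
time_s: 4.95
tcp_pos: [0.4764, -0.1182, 0.0758]
eef_rot: [180.0, 0.0, -163.1]
contact_force: [-10.4, 10.9, 29.4]
gripper_width: 0.0005
gripper_force: 14.7
```

Lid1 is firm, with a strong reaction. Next is lid3's near edge, pressed more gently.

Request:
apply_moves --targets '[{"dp":[0,0,0.005],"yaw":0},{"dp":[0,0,0.02],"yaw":0},{"dp":[0.02,0.006,0.025],"yaw":0},{"dp":[0.04,0.012,0.025],"yaw":0},{"dp":[0.06,0.018,0.025],"yaw":0},{"dp":[0.08,0.024,0.025],"yaw":0},{"dp":[0.1,0.03,0.025],"yaw":0},{"dp":[0.111,0.033,0.02],"yaw":0},{"dp":[0.111,0.033,0.01],"yaw":0},{"dp":[0.111,0.033,0.005],"yaw":0},{"dp":[0.111,0.033,0.003],"yaw":0},{"dp":[0.111,0.033,0.002],"yaw":0},{"dp":[0.111,0.033,0.0015],"yaw":0},{"dp":[0.111,0.033,0.001],"yaw":0},{"dp":[0.111,0.033,0.001],"yaw":0},{"dp":[0.111,0.033,0.001],"yaw":0}]'

```text
time_s: 6.28
tcp_pos: [0.5865, -0.0858, 0.0762]
eef_rot: [-180.0, 0.0, -163.1]
contact_force: [-3.8, 1.2, 12.0]
gripper_width: 0.0004
gripper_force: 6.6
```

Lid3 is firm. Next is lid4's near edge.

Request:
apply_moves --targets '[{"dp":[0,0,0.005],"yaw":0},{"dp":[0,0,0.02],"yaw":0},{"dp":[0.006,-0.02,0.025],"yaw":0},{"dp":[0.012,-0.04,0.025],"yaw":0},{"dp":[0.018,-0.06,0.025],"yaw":0},{"dp":[0.024,-0.08,0.025],"yaw":0},{"dp":[0.03,-0.1,0.025],"yaw":0},{"dp":[0.033,-0.109,0.02],"yaw":0},{"dp":[0.033,-0.109,0.01],"yaw":0},{"dp":[0.033,-0.109,0.004],"yaw":0},{"dp":[0.033,-0.109,0.002],"yaw":0},{"dp":[0.033,-0.109,0.001],"yaw":0},{"dp":[0.033,-0.109,0.0005],"yaw":0},{"dp":[0.033,-0.109,0],"yaw":0},{"dp":[0.033,-0.109,0],"yaw":0},{"dp":[0.033,-0.109,0],"yaw":0}]'

```text
time_s: 7.62
tcp_pos: [0.6191, -0.1944, 0.0762]
eef_rot: [-180.0, -0.1, -163.0]
contact_force: [-6.1, -3.7, 13.2]
gripper_width: 0.0007
gripper_force: 6.6
```

Lid4 is firm: contact at a TCP height of 0.0762 with 13 N. Lid2 gave to 0.0747 under only 7 N, so I'll press it again, 34 mm off centre.

Request:
apply_moves --targets '[{"dp":[0,0,0.005],"yaw":0},{"dp":[0,0,0.02],"yaw":0},{"dp":[-0.02,-0.006,0.025],"yaw":0},{"dp":[-0.04,-0.012,0.025],"yaw":0},{"dp":[-0.06,-0.018,0.025],"yaw":0},{"dp":[-0.08,-0.024,0.025],"yaw":0},{"dp":[-0.1,-0.03,0.025],"yaw":0},{"dp":[-0.1145,-0.035,0.02],"yaw":0},{"dp":[-0.1145,-0.035,0.01],"yaw":0},{"dp":[-0.1145,-0.035,0.004],"yaw":0},{"dp":[-0.1145,-0.035,0.002],"yaw":0},{"dp":[-0.1145,-0.035,0.001],"yaw":0},{"dp":[-0.1145,-0.035,0],"yaw":0},{"dp":[-0.1145,-0.035,-0.0005],"yaw":0},{"dp":[-0.1145,-0.035,-0.001],"yaw":0},{"dp":[-0.1145,-0.035,-0.001],"yaw":0},{"dp":[-0.1145,-0.035,-0.001],"yaw":0}]'

```text
time_s: 9.03
tcp_pos: [0.5065, -0.2292, 0.0745]
eef_rot: [-180.0, 0.0, -163.1]
contact_force: [-1.3, 1.4, 5.2]
gripper_width: 0.0007
gripper_force: 2.2
```

Request:
apply_moves --targets '[{"dp":[0,0,-0.0003],"yaw":0},{"dp":[0,0,-0.0005],"yaw":0},{"dp":[0,0,-0.0005],"yaw":0}]'

```text
time_s: 9.28
tcp_pos: [0.5065, -0.2293, 0.0743]
eef_rot: [-180.0, 0.1, -163.1]
contact_force: [-2.2, 3.8, 7.9]
gripper_width: 0.0003
gripper_force: 3.9
```

Request:
apply_moves --targets '[{"dp":[0,0,-0.0003],"yaw":0},{"dp":[0,0,-0.0005],"yaw":0},{"dp":[0,0,-0.0005],"yaw":0},{"dp":[0,0,-0.0005],"yaw":0}]'

```text
time_s: 9.62
tcp_pos: [0.5066, -0.2292, 0.0741]
eef_rot: [-180.0, 0.1, -163.0]
contact_force: [-3.6, 3.5, 11.0]
gripper_width: 0.0004
gripper_force: 5.3
```

```bash
python3 - <<'E'
from h import *
a=[get_state() for _ in range(1)][0]; print(a['tcp_pos'],a['contact_force'],a['moment'])
c=cap('scene','s2'); b=np.load('scene.npz')
im=np.hstack([cv2.resize(x['image'][195:310,195:365,::-1],(400,270)) for x in (b,c)]); cv2.imwrite('pics/cmp.png',im)
# lid plane fits by depth
def pts(c,u0,v0,w=16,h=8):
    P=[]
    for v in range(v0-h,v0+h+1):
        for u in range(u0-w,u0+w+1):
            z=c['range_z'][v,u]
            if z>0: P.append(c['R'].T@(ray(c,u,v)*z-c['t']))
    return np.array(P)
for k,(u,v) in dict(l1=(277,226),l2=(233,238),l3=(293,255),l4=(247,268)).items():
    for cc in(b,c):
        p=pts(cc,u,v); p=p[abs(p[:,2]-.054)<.012]; A=np.c_[p[:,:2]-p[:,:2].mean(0),np.ones(len(p))]
        s=np.linalg.lstsq(A,p[:,2],rcond=None)[0]; print(k,len(p),s.round(4),np.std(p[:,2]-A@s).round(4))
E
```

```text
[ 0.50657528 -0.22923549  0.07405627] [-3.5532591   3.46343885 11.04031674] [1.52664894 0.98986503 0.00232797]
l1 549 [-0.0007 -0.0055  0.0543] 0.0018
l1 546 [-0.0003 -0.0011  0.0544] 0.0017
l2 552 [-0.0099 -0.0053  0.0543] 0.0018
l2 543 [0.0679 0.032  0.0552] 0.0021
l3 559 [0.0069 0.0001 0.0544] 0.0015
l3 559 [-0.0001 -0.0002  0.0544] 0.0014
l4 559 [-0.0008 -0.0036  0.0543] 0.0015
l4 558 [-0.0008  0.0008  0.0543] 0.0014
```

View pics/cmp.png

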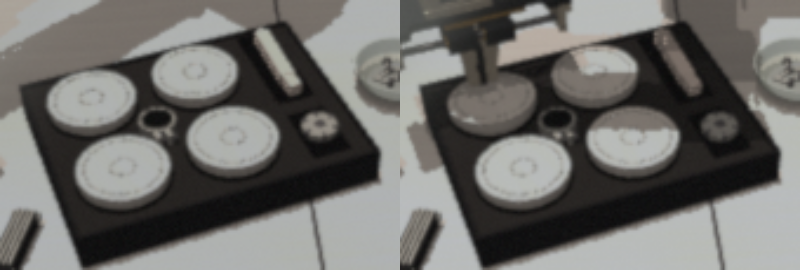

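Lid2 is the one. In the comparison picture it tips under the fingers at about (490,95), the depth fit gives a tilt of about 0.075 rad, and the other lids stay level. I'll release it, go to its middle and press.

Request:
apply_moves --targets '[{"dp":[0,0,0.003],"yaw":0},{"dp":[0,0,0.01],"yaw":0},{"dp":[0,0,0.02],"yaw":0},{"dp":[0.015,0.005,0.02],"yaw":0},{"dp":[0.0325,0.01,0.02],"yaw":0},{"dp":[0.0325,0.01,0.012],"yaw":0},{"dp":[0.0325,0.01,0.006],"yaw":0},{"dp":[0.0325,0.01,0.003],"yaw":0},{"dp":[0.0325,0.01,0.002],"yaw":0},{"dp":[0.0325,0.01,0.001],"yaw":0},{"dp":[0.0325,0.01,0.0],"yaw":0},{"dp":[0.0325,0.01,-0.0005],"yaw":0},{"dp":[0.0325,0.01,-0.001],"yaw":0},{"dp":[0.0325,0.01,-0.001],"yaw":0}]'

```text
time_s: 10.83
tcp_pos: [0.5384, -0.2195, 0.0736]
eef_rot: [-180.0, 0.0, -163.0]
contact_force: [-3.0, 3.9, 12.9]
gripper_width: 0.0005
gripper_force: 6.6
```

Request:
apply_moves --targets '[{"dp":[0,0,-0.0003],"yaw":0},{"dp":[0,0,-0.0006],"yaw":0},{"dp":[0,0,-0.0006],"yaw":0},{"dp":[0,0,-0.0006],"yaw":0}]'

```text
time_s: 11.17
tcp_pos: [0.5384, -0.2195, 0.0735]
eef_rot: [-180.0, 0.1, -163.0]
contact_force: [-3.2, 4.9, 17.6]
gripper_width: 0.0002
gripper_force: 8.7
```

Request:
apply_moves --targets '[{"dp":[0,0,-0.0003],"yaw":0},{"dp":[0,0,-0.0006],"yaw":0},{"dp":[0,0,-0.0006],"yaw":0},{"dp":[0,0,-0.0006],"yaw":0}]'

```text
time_s: 11.5
tcp_pos: [0.5384, -0.2195, 0.0734]
eef_rot: [-180.0, 0.1, -163.0]
contact_force: [-5.5, 5.8, 21.7]
gripper_width: 0.0001
gripper_force: 10.9
```

Request:
apply_moves --targets '[{"dp":[0,0,-0.0005],"yaw":0},{"dp":[0,0,-0.001],"yaw":0},{"dp":[0,0,-0.001],"yaw":0},{"dp":[0,0,-0.001],"yaw":0}]'

```text
time_s: 11.83
tcp_pos: [0.5384, -0.2195, 0.0732]
eef_rot: [-179.9, 0.1, -163.0]
contact_force: [-8.3, 6.2, 29.9]
gripper_width: 0.0006
gripper_force: 14.6
```

Request:
apply_moves --targets '[{"dp":[0,0,0.002],"yaw":0},{"dp":[0,0,0.005],"yaw":0},{"dp":[0,0,0.01],"yaw":0},{"dp":[0,0,0.02],"yaw":0},{"dp":[0,0,0.04],"yaw":0},{"dp":[0,0,0.06],"yaw":0},{"dp":[0,0,0.08],"yaw":0},{"dp":[0,0,0.1],"yaw":0},{"dp":[0,0,0.12],"yaw":0},{"dp":[0,0,0.13],"yaw":0},{"dp":[0,0,0.13],"yaw":0},{"dp":[0,0,0.13],"yaw":0}]'

```text
time_s: 12.83
tcp_pos: [0.5384, -0.2193, 0.2]
eef_rot: [180.0, 0.0, -163.1]
contact_force: [-0.6, -0.9, -0.4]
gripper_width: 0.0008
gripper_force: 0.0
```

```bash
python3 - <<'E'
from h import *
c=cap('scene','s3')
def pts(c,u0,v0,w=16,h=8):
    P=[c['R'].T@(ray(c,u,v)*c['range_z'][v,u]-c['t']) for v in range(v0-h,v0+h+1) for u in range(u0-w,u0+w+1) if c['range_z'][v,u]>0]
    return np.array(P)
for k,(u,v) in dict(l1=(277,226),l2=(233,238),l3=(293,255),l4=(247,268)).items():
    p=pts(c,u,v); p=p[abs(p[:,2]-.054)<.012]; A=np.c_[p[:,:2]-p[:,:2].mean(0),np.ones(len(p))]
    s=np.linalg.lstsq(A,p[:,2],rcond=None)[0]; print(k,len(p),s.round(4))
E
```

```text
l1 549 [0.0014 0.0003 0.0543]
l2 545 [ 0.0009 -0.      0.0514]
l3 561 [ 0.0035 -0.0013  0.0544]
l4 560 [ 0.0015 -0.0075  0.0543]
```

Lid2 dropped 2.9 mm and is level. The others have not changed.

```bash
python3 -c "
from plant import r
print(r.close_job())"
```

```text
the job is handed in; nothing more can be done
None
```

Lid2 (nearer the robot, right) was the loose one: it rocked at its edge, I pressed it home in the middle (about 2.9 mm lower and level by the depth camera), the other three lids still read level at their starting height, and the job is handed in.

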